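Index the packing turntable to the green station

ROBOT

A 6-joint arm with a two-finger parallel gripper is mounted at the origin on the work surface. World frame = base frame: x ahead of the robot, y to its left, z up, the work surface at z = 0. Lengths are in m, angles in degrees, forces in N, time in s.
With the tool pointing down it reaches from about 0.35 to 0.875 m from the base axis. Payload 4.2 kg.
Tool frame: the origin (TCP) lies between the finger pads; the fingertips stand ctrl.nose_length ahead of it and the grasp point (between the pads) lies 8 mm behind it (ctrl.nose_length is the distance from the TCP to the fingertips, in m); z points along the fingers, y is the line along which they close (so a half turn about z gives the same grasp; the last joint's range is limited). The gripper opens to 85 mm and grips with 20 to 120 N. Pads are 22 mm wide; open, the fingers measure 114 mm over their backs; the gripper's body (76 mm by 85 mm) begins 54 mm behind the grasp point. The pads swing forward as they close: fully open they stand 13 mm farther back than shut.
Start: joints at [80.306, 22.042, 0.453, 0, -68.411, -14.817], TCP at [0.259, 0.569, 0.242] pointing down, gripper open.
Joint ranges: [-179.83, 179.83], [-69.29, 118.12], [-61.27, 80.66], [-181.25, 117.63], [-171.15, -9.14], [-177.46, 177.46]. Speed limits (degrees/s): [159.86, 159.86, 180, 180, 180, 180].

INTERFACE

Orientations are given as a 3x3 rotation matrix whose columns are the frame's x, y, z axes.
In Python, from plant import status, imaging, workorder, ctrl gives the robot as it stands.
- The arm moves only by the tool servo_tool, never from a script. Its argument "targets" is a list of rows, each a list of 4 numbers: the shift along the tool's x, y, z in m, then the turn about the tool's z in rad. A call has 1 to 10 rows; each row shifts and turns the commanded pose from where the row before left it, along the tool's axes as they then stand; what a row does not reach is not made up. A row lasts 1/12 s, in which the tool goes at most 41.7 mm and 7.16 degrees, less where a joint would pass 70% of its speed; a pose out of reach is approached as far as the arm can. A call is refused whole if a number of a shift passes 0.0417 or a number of a turn 0.125, either way. A call with a gripper value outside its range is refused whole. "hand" is the opening in per cent of the stroke, from 0 (shut) to 100 (fully open), set as the call begins (left out, the last holds). The fingers move at their own pace and stop on an object; "squeeze" is the grip in N (left out, the last holds). Time passes only in rows, so rows that do not move let the fingers close. It gives the time, the measured TCP pose, the force, the opening and the grip force at its end, in the units of the state.
- status.state(): the state, without advancing time (a new reading comes with each control period).
- imaging.get_image(name): name is "scene" or "top" or "wrist"; returns the picture (384x512x3 uint8, blue, green, red); there is no depth.
- imaging.camera_model(name): a dict with "camera_matrix" (3x3 intrinsics, pixels), "R" (3x3) and "t" (3): a world point X has camera coordinates R X + t. Camera axes: x right, y down, z forward; pixel columns grow to the right and rows downward; lengths in m; the calibration is good to about 2 mm. The wrist camera is an equidistant fisheye: a pixel r from the principal point sees the ray r / f radians off the axis. A picture is of the moment at which its call begins: read the wrist's pose just before it. camera_model takes no time and is no camera call; for the wrist camera it gives the pose at the moment of the call.
- workorder.job_done(): hands the job in; it is judged then, once.
The state is a dict: "t": time; "joint_positions": joint angles; "qvel": joint speeds; "tau": joint torques, N m; "tool_pos": TCP position; "ee_rot": TCP orientation; "force": force on the tool from outside, world axes, zero at the start; "wrist_torque": the same for the moment, N m; "opening": finger opening in m; "gripper_force": force on a finger pad.
Only numpy, scipy, OpenCV 4.12 (cv2) and the standard library are available. Lean on these libraries where they do the work, as an engineer would, in place of code of your own. Each camera call takes 0.05 s, during which the arm holds its last target. There are 200 camera calls.

TASK

Swing the food-bank packing turntable round to the station marked by the green post and lock it there: pull its red spring-loaded pin knob up out of the hole it is in, carry it round towards the green post, and let the pin go so that it springs fully home into the hole there. Never force the pin sideways while it sits in a hole, feel gently for the new hole, keep the tin and the jar that ride on the disc standing, and leave everything else on the counter where it is; take the gripper right off the knob at the end.

Things in the scene. Friction and masses are not known exactly. Their poses are not given: they have to be found in the camera images.
- axis (a point): Point on the turntable's upright turning axis, level with the white disc's top face, 67 mm above the counter. Disc: 360 mm across, 12 mm thick. A cardboard carton (110 x 160 mm, 85 mm high) is fixed on the half away from the knob. The frame is the fixed foot's: at the start the knob lies on its -x side, which faces the robot within 0.35 rad.
- stand: Fixed foot of the turntable; origin on the turning axis at counter level. A steel index ring (top 45 mm above the counter) is hidden under the disc. It has the middle hole, where the pin starts, and one hole in front of each post, 1.05 rad round from the middle one give or take 0.14 rad, different every time and unseen. A hole leaves the pin 1.2 mm free each way along its path.
- knob (a point): Centre of the red upright cylindrical pin knob on the disc near its rim, 150 mm from the axis: 28 mm across, 36 mm tall (18 mm above and below this point). With the pin home this point is 95 mm above the counter and the knob's underside 10 mm above the disc. Under it a 10 mm round-ended steel pin goes through the disc into the ring. Knob and pin slide only up and down in the disc and go round with it.
- plunger (a joint): How far knob and pin are pulled up, m: 0 = home (pin 10 mm deep in a hole), 0.010 = pin's end rests on top of the ring between holes, 0.018 = upper stop. A spring pulls it down, about 5 N at 0 and 9.5 N at the upper stop; let go, it snaps down. Slid along the ring slower than 40 mm/s and free to drop, it falls into the hole. The pin spoils at 40 N between it and the ring.
- turntable (a joint): Angle of the disc, rad: 0 at the start with the pin in the middle hole, positive counter-clockwise seen from above, end stops at -1.27 and +1.27. It turns stiffly and stays where it is left: about 1.5 N at the knob, 1 to 2 N more while the pin drags on the ring.
- green_post: Post with a green ball (32 mm ball, top 114 mm above the counter, 44 mm foot), fixed to the counter 240 mm from the turning axis; it marks the wanted station. It stands 1.05 rad round from the start direction of the knob, to one side or the other. Origin: centre of its underside.
- orange_post: The same with an orange ball: the station not wanted, on the other side. Origin: centre of its underside.
- soup_tin_mid (a point): Centre of a blue tin, 60 mm across and 75 mm tall, standing loose on the disc about 110 mm from the knob; it rides round with it. z axis: up along the tin.
- sauce_jar_mid (a point): Centre of an amber jar with a green cap, 56 mm across and 85 mm tall, standing loose on the disc about 110 mm from the knob, on the other side. z axis: up along the jar.
- tea_box: Bystander: green carton 70 x 100 x 75 mm beside the turntable. Origin: centre of its underside.
- tape_roll: Bystander: brown roll of parcel tape, 96 mm across, 48 mm high, lying flat beside the turntable. Origin: centre of its underside.
- bean_tin: Bystander: yellow tin, 74 mm across, 110 mm tall, at the left. Origin: centre of its underside.
- pea_tin: Bystander: green tin, 74 mm across, 110 mm tall, at the right. Origin: centre of its underside.

How it is judged:
By the outcome, as a careful person would: the job done as asked, in the order asked, and still so for the second after the job is handed in, with the robot touching nothing.
It also fails if it takes over 51 s, if anything falls off the work surface, if the arm or the gripper's body presses on something with over 40 N, if the wrist force passes 120 N, or if a joint passes its speed limit or range.

## Working session

There is one attempt and no reset: what is moved stays moved. The work goes in short steps, Python scripts to look and compute and a tool call to move; the robot and the scene stay as the last step left them, time stands still between calls to the robot, and variables do not carry over. Pictures are saved under pics/ and viewed, at most 10 in all, crops included, and the job is handed in when it is done.

Besides the shell and the picture viewer there is one more tool, called by a JSON object that holds its "name" and its "arguments". servo_tool: Moves the arm, as the interface text tells. Its arguments: {"type":"object","properties":{"targets":{"type":"array"},"hand":{"type":"number"},"squeeze":{"type":"number"}},"required":["targets"]}

```bash
mkdir -p pics; python3 - <<'E'
from plant import status, imaging, ctrl
import cv2,json
s=status.state();print(s['t'],s['tool_pos'],s['ee_rot'],s['opening'],ctrl.nose_length)
for n in('scene','top'):
    im=imaging.get_image(n);cv2.imwrite(f'pics/{n}0.png',im)
    m=imaging.camera_model(n);print(n,m)
E
```

```text
0.0 [0.25903233 0.5681727  0.24121823] [[ 9.09810385e-01 -4.15023351e-01 -8.25989146e-04]
 [-4.15024162e-01 -9.09808109e-01 -2.03703263e-03]
 [ 9.39244847e-05  2.19611889e-03 -9.99997584e-01]] 0.0853347679956432 0.011
scene {'camera_matrix': array([[372.19574147,   0.        , 247.68267392],
       [  0.        , 372.19574147, 191.2567136 ],
       [  0.        ,   0.        ,   1.        ]]), 'R': array([[ 0.80552071,  0.59243268,  0.0126454 ],
       [ 0.45682698, -0.60726515, -0.65002935],
       [-0.37741952,  0.52938886, -0.75980388]]), 't': array([-0.44826894, -0.18786981,  1.34283722])}
top {'camera_matrix': array([[372.59551989,   0.        , 253.22998111],
       [  0.        , 372.59551989, 185.85065084],
       [  0.        ,   0.        ,   1.        ]]), 'R': array([[-0.02466439, -0.99966336, -0.00805167],
       [-0.99243833,  0.02545327, -0.12007618],
       [ 0.1202407 ,  0.00502918, -0.99273203]]), 't': array([0.019652  , 0.54734398, 1.31354877])}
```

View pics/top0.png

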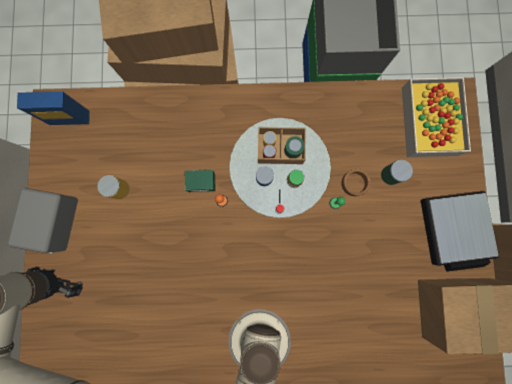

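View pics/scene0.png

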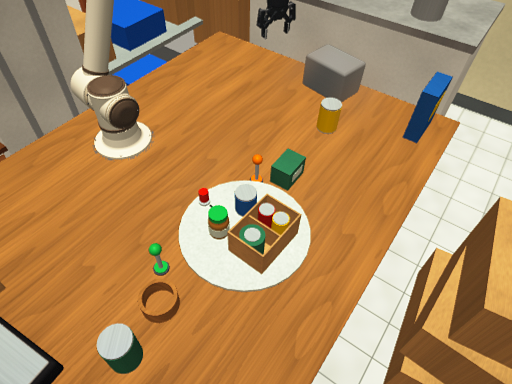

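Top view: the knob is at about (280,209), the disc centre near (280,168), the green ball at (340,201) and the orange one at (221,200). The green post is on the robot's right. Next I measure these.

```bash
cat > h.py <<'E'
import numpy as np,cv2
from plant import status, imaging
def onplane(n,px,z,m=None):
    m=m or imaging.camera_model(n);d=m['R'].T@np.linalg.inv(m['camera_matrix'])@[px[0],px[1],1];c=-m['R'].T@m['t']
    return c+d*(z-c[2])/d[2]
def tri(a,b):
    A=[];B=[]
    for n,px in(('top',a),('scene',b)):
        m=imaging.camera_model(n);d=m['R'].T@np.linalg.inv(m['camera_matrix'])@[px[0],px[1],1];d/=np.linalg.norm(d);P=np.eye(3)-np.outer(d,d)
        A.append(P);B.append(P@(-m['R'].T@m['t']))
    return np.linalg.lstsq(np.vstack(A),np.hstack(B),rcond=None)[0]
def blob(im,hlo,hhi,box,smin=150,vmin=60):
    x0,y0,x1,y1=box;hsv=cv2.cvtColor(im,cv2.COLOR_BGR2HSV)[y0:y1,x0:x1].astype(int)
    h=hsv[...,0];m=((h>=hlo)&(h<=hhi)) if hlo<=hhi else ((h>=hlo)|(h<=hhi))
    m&=(hsv[...,1]>smin)&(hsv[...,2]>vmin)
    n,l,s,c=cv2.connectedComponentsWithStats(m.astype(np.uint8));k=1+s[1:,4].argmax()
    return c[k]+[x0,y0],s[k]
E
python3 - <<'E'
from h import *
t=cv2.imread('pics/top0.png');s=cv2.imread('pics/scene0.png')
kt,_=blob(t,172,6,(265,195,295,225));ks,_=blob(s,172,6,(190,180,215,203));print('knob',kt,ks,tri(kt,ks),onplane('top',kt,.1))
gt,a=blob(t,45,75,(333,192,352,212));gs,b=blob(s,45,75,(145,235,172,258));print('green',gt,gs,a,b,tri(gt,gs))
ot,_=blob(t,4,16,(212,190,230,210),190,150);os,_=blob(s,4,16,(248,150,268,167),190,150);print('or',ot,os,tri(ot,os))
hsv=cv2.cvtColor(t,cv2.COLOR_BGR2HSV);m=((hsv[...,1]<40)&(hsv[...,2]>170)).astype(np.uint8);m[:, :222]=0;m[:,340:]=0;m[:105]=0;m[225:]=0
c=max(cv2.findContours(m,0,1)[0],key=cv2.contourArea);e=cv2.fitEllipse(cv2.convexHull(c));print(e)
ax=onplane('top',e[0],.067);print('axis',ax)
k=onplane('top',kt,.1)
print('r',np.hypot(*(k-ax)[:2]),'rg',np.hypot(*(onplane('top',gt,.098)-ax)[:2]),onplane('top',gt,.098))
E
```

```text
knob [279.375 208.1  ] [203.24369748 194.50420168] [ 0.46057926 -0.082298    0.09756984] [ 0.46094952 -0.08161573  0.1       ]
green [343.5 199.5] [154.62393162 248.86324786] [10  7  2  2  2] [  4   8  12  13 117] [ 0.48533137 -0.29699668  0.11041409]Traceback (most recent call last):
  File "<stdin>", line 5, in <module>
  File "h.py", line 16, in blob
    n,l,s,c=cv2.connectedComponentsWithStats(m.astype(np.uint8));k=1+s[1:,4].argmax()
                                                                     ~~~~~~~~~~~~~~^^
ValueError: attempt to get argmax of an empty sequence
```

```bash
python3 - <<'E'
from h import *
t=cv2.imread('pics/top0.png');s=cv2.imread('pics/scene0.png')
g=onplane('scene',blob(s,45,75,(145,235,172,258))[0],.098)
o=onplane('scene',blob(s,4,16,(250,152,265,166),150,100)[0],.098)
hsv=cv2.cvtColor(t,cv2.COLOR_BGR2HSV);m=((hsv[...,1]<60)&(hsv[...,2]>150)).astype(np.uint8);m[:, :222]=0;m[:,340:]=0;m[:105]=0;m[225:]=0
c=max(cv2.findContours(m,0,1)[0],key=cv2.contourArea);e=cv2.fitEllipse(cv2.convexHull(c));print(e)
ax=onplane('top',e[0],.067);k=np.array([.4605,-.082,.097])
print('axis',ax,'g',g,'o',o)
for n,p in(('k',k),('g',g),('o',o)):
    d=(p-ax)[:2];print(n,np.hypot(*d),np.degrees(np.arctan2(d[1],d[0])))
tin=blob(s,100,130,(230,180,262,216));print(tin)
jar=blob(t,45,75,(286,168,305,188),150,60);print('cap',jar,onplane('top',jar[0],.152))
print('tin',onplane('top',(264.5,176),.142))
E
```

```text
((279.57098388671875, 167.23358154296875), (99.63118743896484, 101.24324798583984), 105.60104370117188)
axis [ 0.60755974 -0.08919585  0.067     ] g [ 0.47958074 -0.29133043  0.098     ] o [0.49749302 0.12670863 0.098     ]
k 0.14723568305791093 177.19866614300932
g 0.23924258038756074 -122.33943843341932
o 0.24234154692929546 117.01219461378474
(array([243.76262626, 205.68181818]), array([  5,  16,  22,  19, 198], dtype=int32))Traceback (most recent call last):
  File "<stdin>", line 12, in <module>
  File "h.py", line 16, in blob
    n,l,s,c=cv2.connectedComponentsWithStats(m.astype(np.uint8));k=1+s[1:,4].argmax()
                                                                     ~~~~~~~~~~~~~~^^
ValueError: attempt to get argmax of an empty sequence
```

```bash
cat > plan.py <<'E'
import numpy as np
from plant import status
def rows(path,turns):
    """path: world positions per row (n,3); turns: tool turn per row. Shifts in the tool frame at row start."""
    s=status.state();p=np.array(s['tool_pos']);R=np.array(s['ee_rot']);a=np.arctan2(R[1,0],R[0,0]);out=[]
    for q,w in zip(path,turns):
        d=np.array(q)-p;c,n=np.cos(a),np.sin(a)
        out.append([round(float(v),4) for v in(c*d[0]+n*d[1],n*d[0]-c*d[1],-d[2],w)]);p=np.array(q);a-=w
    return out
E
python3 - <<'E'
from plan import *
p0=np.array(status.state()['tool_pos']);g=np.array([.461,-.082,.19]);n=23
r=rows([p0+(g-p0)*(i+1)/n for i in range(n)],[.12]*n)
for i in(0,10,20):print(r[i:i+10])
E
```

```text
[[0.0197, 0.0221, 0.0022, 0.12], [0.0222, 0.0196, 0.0022, 0.12], [0.0244, 0.0168, 0.0022, 0.12], [0.0262, 0.0137, 0.0022, 0.12], [0.0277, 0.0105, 0.0022, 0.12], [0.0287, 0.0071, 0.0022, 0.12], [0.0294, 0.0036, 0.0022, 0.12], [0.0296, 0.0001, 0.0022, 0.12], [0.0294, -0.0035, 0.0022, 0.12], [0.0288, -0.007, 0.0022, 0.12]]
[[0.0277, -0.0104, 0.0022, 0.12], [0.0263, -0.0136, 0.0022, 0.12], [0.0245, -0.0167, 0.0022, 0.12], [0.0223, -0.0195, 0.0022, 0.12], [0.0198, -0.022, 0.0022, 0.12], [0.017, -0.0242, 0.0022, 0.12], [0.014, -0.0261, 0.0022, 0.12], [0.0108, -0.0276, 0.0022, 0.12], [0.0074, -0.0287, 0.0022, 0.12], [0.0039, -0.0293, 0.0022, 0.12]]
[[0.0004, -0.0296, 0.0022, 0.12], [-0.0032, -0.0294, 0.0022, 0.12], [-0.0067, -0.0288, 0.0022, 0.12]]
```

{"name": "servo_tool", "arguments": {"targets": [[0.0197,0.0221,0.0022,0.12],[0.0222,0.0196,0.0022,0.12],[0.0244,0.0168,0.0022,0.12],[0.0262,0.0137,0.0022,0.12],[0.0277,0.0105,0.0022,0.12],[0.0287,0.0071,0.0022,0.12],[0.0294,0.0036,0.0022,0.12],[0.0296,0.0001,0.0022,0.12],[0.0294,-0.0035,0.0022,0.12],[0.0288,-0.007,0.0022,0.12]], "hand": 60, "squeeze": 20}}

```text
t: 0.93
tool_pos: [0.3469, 0.2842, 0.22]
ee_rot: [[-0.063, -0.998, -0.0], [-0.998, 0.063, -0.0], [0.0, 0.0, -1.0]]
force: [0.3, 0.6, 0.2]
opening: 0.0516
gripper_force: 0.0
```

{"name": "servo_tool", "arguments": {"targets": [[0.0277,-0.0104,0.0022,0.12],[0.0263,-0.0136,0.0022,0.12],[0.0245,-0.0167,0.0022,0.12],[0.0223,-0.0195,0.0022,0.12],[0.0198,-0.022,0.0022,0.12],[0.017,-0.0242,0.0022,0.12],[0.014,-0.0261,0.0022,0.12],[0.0108,-0.0276,0.0022,0.12],[0.0074,-0.0287,0.0022,0.12],[0.0039,-0.0293,0.0022,0.12]]}}

```text
t: 1.77
tool_pos: [0.4347, 0.0016, 0.1981]
ee_rot: [[-0.953, -0.303, -0.0], [-0.303, 0.953, 0.0], [0.0, 0.0, -1.0]]
force: [1.0, 1.3, 0.1]
opening: 0.0515
gripper_force: 0.0
```

{"name": "servo_tool", "arguments": {"targets": [[0.0004,-0.0296,0.0022,0.12],[-0.0032,-0.0294,0.0022,0.12],[-0.0067,-0.0288,0.0022,0.12],[0,0,0,0]]}}

```text
t: 2.1
tool_pos: [0.4616, -0.085, 0.1908]
ee_rot: [[-0.998, 0.055, -0.002], [0.055, 0.998, -0.001], [0.002, -0.001, -1.0]]
force: [-0.1, -0.2, 0.3]
opening: 0.0512
gripper_force: 0.0
```

```bash
python3 - <<'E'
from h import *
s=status.state();print(s['t'],s['tool_pos'],s['ee_rot'],s['joint_positions'],s['opening'],s['force'])
im=imaging.get_image('wrist');m=imaging.camera_model('wrist');print(m)
cv2.imwrite('pics/w1.png',im);t=imaging.get_image('top');cv2.imwrite('pics/t1.png',t)
E
```

```text
2.1 [ 0.46161925 -0.08497781  0.19079037] [[-9.98492059e-01  5.48743838e-02 -1.55242285e-03]
 [ 5.48756712e-02  9.98492875e-01 -7.99170682e-04]
 [ 1.50622915e-03 -8.83155825e-04 -9.99998476e-01]] [ 9.49363742e+00  9.66938668e+00 -2.50219510e+01  3.70409285e-02
 -5.54039494e+01 -1.02660384e+02] 0.05124075991049688 [-0.1065715  -0.2244852   0.32003011]
{'camera_matrix': array([[297.31863964,   0.        , 257.93689983],
       [  0.        , 297.31863964, 187.18056579],
       [  0.        ,   0.        ,   1.        ]]), 'R': array([[ 5.08548275e-02,  9.98705964e-01, -4.29420478e-04],
       [ 9.47020006e-01, -4.80864002e-02,  3.17554414e-01],
       [ 3.17122838e-01, -1.65558447e-02, -9.48239954e-01]]), 't': array([ 0.06011626, -0.46531367,  0.18436495])}
```

View pics/w1.png

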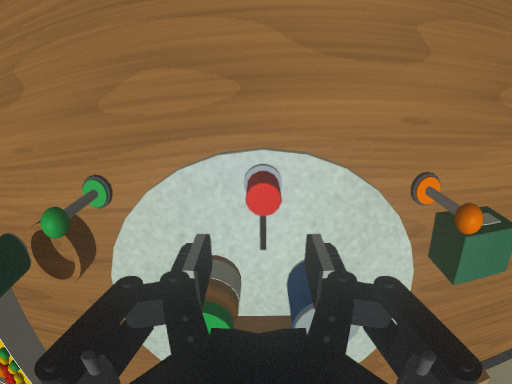

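The wrist view shows the red knob's top face at about (263,199), with the jar on the left and the tin on the right. I'll refine the knob position from this.

```bash
cat >> h.py <<'E'
def wray(px,z,m):
    K=m['camera_matrix'];v=np.array([px[0]-K[0,2],px[1]-K[1,2]]);r=np.hypot(*v);th=r/K[0,0]
    d=m['R'].T@np.array([*(v/r*np.sin(th)),np.cos(th)]);c=-m['R'].T@m['t'];return c+d*(z-c[2])/d[2]
E
python3 - <<'E'
from h import *
im=cv2.imread('pics/w1.png');m=imaging.camera_model('wrist')
k,s=blob(im,172,8,(235,160,295,225),150,185);print(k,s,wray(k,.113,m))
b=wray((s[0],k[1]),.113,m);c=wray((s[0]+s[2],k[1]),.113,m);print('width',np.linalg.norm(b-c))
g=wray((55,222),.098,m);o=wray((469,218),.098,m);print(g,o)
print(blob(cv2.imread('pics/t1.png'),172,6,(265,195,295,225)))
E
```

```text
[263.07508939 199.04171633] [ 12  24  34  31 839] [ 0.45867829 -0.07859896  0.113     ]
width 0.05053178808656478
[ 0.48102803 -0.28724218  0.098     ] [0.49726625 0.12956331 0.098     ]Traceback (most recent call last):
  File "<stdin>", line 6, in <module>
  File "h.py", line 16, in blob
    n,l,s,c=cv2.connectedComponentsWithStats(m.astype(np.uint8));k=1+s[1:,4].argmax()
                                                                     ~~~~~~~~~~~~~~^^
ValueError: attempt to get argmax of an empty sequence
```

{"name": "servo_tool", "arguments": {"targets": [[0.001,0,0.022,0],[0.001,0,0.022,0],[0,0,0.014,0],[0,0,0.007,0],[0,0,0,0],[0,0,0,0]]}}

```text
t: 2.7
tool_pos: [0.4594, -0.0809, 0.1271]
ee_rot: [[-0.999, 0.044, 0.0], [0.044, 0.999, -0.0], [-0.0, -0.0, -1.0]]
force: [0.8, 0.3, 0.9]
opening: 0.0512
gripper_force: 0.0
```

```bash
python3 - <<'E'
from h import *
s=status.state();print(s['t'],s['tool_pos'],s['opening'],s['force'])
m=imaging.camera_model('wrist');im=imaging.get_image('wrist');cv2.imwrite('pics/w2.png',im)
hsv=cv2.cvtColor(im,cv2.COLOR_BGR2HSV)
for v in(150,185):
  k,st=blob(im,172,8,(180,100,340,330),150,v);print(v,k,st,wray(k,.113,m))
E
```

```text
2.7 [ 0.45944466 -0.08093173  0.12709605] 0.05119659553319122 [0.83800968 0.25363621 0.86474636]
150 [257.91428571 242.62657807] [  55  123   47   41 1505] [ 0.45898533 -0.08093778  0.113     ]
185 [257.89583333 243.09375   ] [  55  124   47   40 1440] [ 0.45928596 -0.08096152  0.113     ]
```

View pics/w2.png

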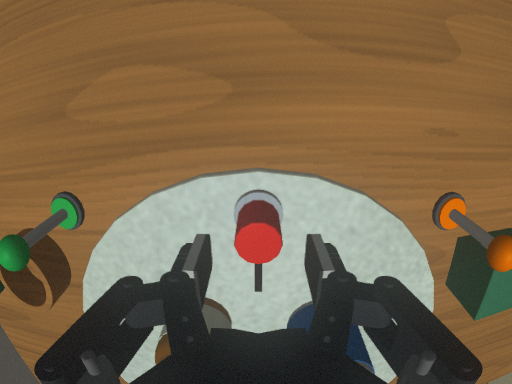

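The knob's top face at (258,243) is centred between the fingers, within 1 mm of the TCP. Now I descend and close gently.

{"name": "servo_tool", "arguments": {"targets": [[0,0,0.015,0],[0,0,0.013,0],[0,0,0.008,0],[0,0,0.003,0],[0,0,0,0]]}}

```text
t: 3.17
tool_pos: [0.4592, -0.0815, 0.0877]
ee_rot: [[-0.999, 0.046, -0.0], [0.046, 0.999, -0.0], [0.0, -0.0, -1.0]]
force: [-0.8, -0.5, -1.0]
opening: 0.0509
gripper_force: 0.0
```

{"name": "servo_tool", "arguments": {"targets": [[0,0,0,0],[0,0,0,0],[0,0,0,0]], "hand": 36}}

```text
t: 3.42
tool_pos: [0.4597, -0.0815, 0.0884]
ee_rot: [[-0.999, 0.046, 0.002], [0.046, 0.999, 0.0], [-0.001, 0.0, -1.0]]
force: [0.2, -0.3, 0.2]
opening: 0.0306
gripper_force: 0.0
```

{"name": "servo_tool", "arguments": {"targets": [[0,0,0,0],[0,0,0,0],[0,0,0,0],[0,0,0,0]], "hand": 20, "squeeze": 25}}

```text
t: 3.75
tool_pos: [0.4597, -0.0815, 0.0885]
ee_rot: [[-0.999, 0.046, 0.001], [0.046, 0.999, -0.0], [-0.001, -0.0, -1.0]]
force: [-0.9, 0.8, 5.3]
opening: 0.027
gripper_force: 24.7
```

{"name": "servo_tool", "arguments": {"targets": [[0,0,-0.003,0],[0,0,-0.004,0],[0,0,-0.004,0],[0,0,-0.003,0],[0,0,0,0],[0,0,0,0]]}}

```text
t: 4.25
tool_pos: [0.4595, -0.0814, 0.1016]
ee_rot: [[-0.999, 0.046, 0.001], [0.046, 0.999, 0.0], [-0.001, 0.0, -1.0]]
force: [4.5, -0.4, -8.8]
opening: 0.0272
gripper_force: 25.3
```

```bash
python3 - <<'E'
from h import *
s=status.state();print(s['t'],s['tool_pos'],s['opening'],s['force'],s['joint_positions'])
t=imaging.get_image('scene');k,st=blob(t,172,6,(185,170,220,210));print(k,st)
p=cv2.imread('pics/scene0.png');print(blob(p,172,6,(185,170,220,210)))
cv2.imwrite('pics/s2.png',cv2.resize(t[120:300,120:330],None,fx=2.5,fy=2.5))
E
```

```text
4.25 [ 0.45951385 -0.08140544  0.10162575] 0.027206333248918968 [ 4.54741772 -0.40608635 -8.77739227] [ 9.97460139e+00  1.61839581e+01 -3.20830943e+01 -9.58592434e-03
 -4.16805272e+01 -1.02621292e+02]
[204.42696629 191.38202247] [16 14  8 16 89]
(array([203.24369748, 194.50420168]), array([ 13,  18,  11,  14, 119], dtype=int32))
```

View pics/s2.png

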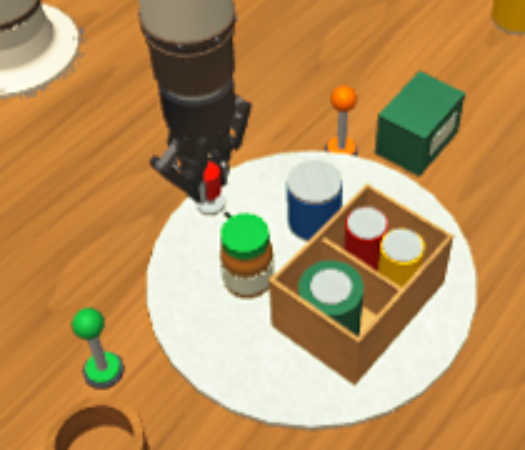

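The knob is up about 14 mm; the spring pull is 8.8 N. Now I swing counter-clockwise toward the green post, to 0.86 rad first.

{"name": "servo_tool", "arguments": {"targets": [[-1e-05,-0.0015,0,-0.01],[-3e-05,-0.003,0,-0.02],[-7e-05,-0.0045,0,-0.03],[-9e-05,-0.00525,0,-0.035],[-9e-05,-0.00525,0,-0.035],[-9e-05,-0.00525,0,-0.035]]}}

```text
t: 4.8
tool_pos: [0.4605, -0.106, 0.1016]
ee_rot: [[-0.993, -0.12, 0.001], [-0.12, 0.993, 0.001], [-0.001, 0.001, -1.0]]
force: [5.1, 2.9, -8.8]
opening: 0.0274
gripper_force: 25.4
```

{"name": "servo_tool", "arguments": {"targets": [[-9e-05,-0.00525,0,-0.035],[-9e-05,-0.00525,0,-0.035],[-9e-05,-0.00525,0,-0.035],[-9e-05,-0.00525,0,-0.035],[-9e-05,-0.00525,0,-0.035],[-9e-05,-0.00525,0,-0.035],[-9e-05,-0.00525,0,-0.035],[-9e-05,-0.00525,0,-0.035],[-9e-05,-0.00525,0,-0.035],[-9e-05,-0.00525,0,-0.035]]}}

```text
t: 5.63
tool_pos: [0.4755, -0.1557, 0.1013]
ee_rot: [[-0.892, -0.452, 0.001], [-0.452, 0.892, 0.001], [-0.001, 0.001, -1.0]]
force: [4.9, 3.2, -8.9]
opening: 0.0272
gripper_force: 25.4
```

{"name": "servo_tool", "arguments": {"targets": [[-9e-05,-0.00525,0,-0.035],[-9e-05,-0.00525,0,-0.035],[-9e-05,-0.00525,0,-0.035],[-9e-05,-0.00525,0,-0.035],[-9e-05,-0.00525,0,-0.035],[-9e-05,-0.00525,0,-0.035],[-9e-05,-0.00525,0,-0.035],[-5e-05,-0.00375,0,-0.025],[-2e-05,-0.002,0,-0.013],[0,0,0,0]]}}

```text
t: 6.47
tool_pos: [0.4996, -0.1904, 0.1008]
ee_rot: [[-0.731, -0.682, -0.0], [-0.682, 0.731, 0.001], [-0.001, 0.001, -1.0]]
force: [5.1, 1.5, -9.5]
opening: 0.0273
gripper_force: 25.4
```

```bash
python3 - <<'E'
from h import *
s=status.state();print(s['t'],s['tool_pos'],s['ee_rot'],s['opening'],s['force'],s['joint_positions'])
t=imaging.get_image('scene');cv2.imwrite('pics/s3.png',cv2.resize(t[120:300,120:330],None,fx=2.5,fy=2.5))
E
```

```text
6.4667 [ 0.4996255  -0.19037829  0.10084151] [[-7.31140884e-01 -6.82226455e-01 -2.69500811e-04]
 [-6.82226023e-01  7.31139836e-01  1.48076966e-03]
 [-8.13177459e-04  1.26651171e-03 -9.99998867e-01]] 0.0273394053178747 [ 5.07551276  1.53824256 -9.47065479] [ -3.51584426  21.93470494 -22.79214161  -0.11781695 -45.29382912
 -43.38337438]
```

View pics/s3.png

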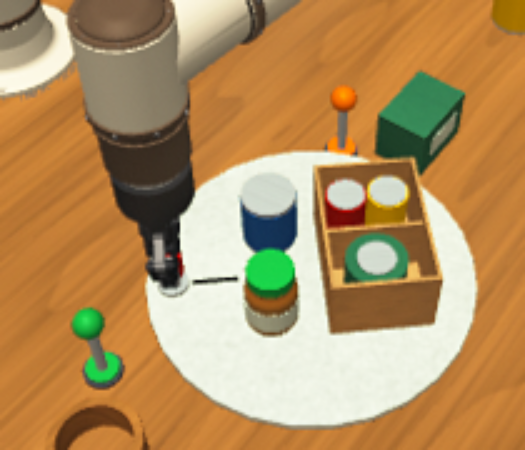

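{"name": "servo_tool", "arguments": {"targets": [[-3e-05,-0.003,0,-0.02],[-7e-05,-0.0045,0,-0.03],[-5e-05,-0.00375,0,-0.025],[0,0,0.001,0],[0,0,0.001,0],[0,0,0,0]]}}

```text
t: 7.02
tool_pos: [0.5075, -0.1982, 0.0989]
ee_rot: [[-0.678, -0.735, -0.0], [-0.735, 0.678, 0.001], [-0.001, 0.001, -1.0]]
force: [5.9, 1.3, -7.7]
opening: 0.0274
gripper_force: 25.6
```

{"name": "servo_tool", "arguments": {"targets": [[0,0,0,0],[0,0,0,0],[0,0,0,0]], "hand": 36}}

```text
t: 7.27
tool_pos: [0.5068, -0.1991, 0.1003]
ee_rot: [[-0.677, -0.736, -0.001], [-0.736, 0.677, -0.0], [0.001, 0.001, -1.0]]
force: [-0.5, 0.4, -0.0]
opening: 0.0309
gripper_force: 0.0
```

{"name": "servo_tool", "arguments": {"targets": [[0,0,0.003,0],[0,0,0.003,0],[0,0,0,0],[0,0,0,0]]}}

```text
t: 7.6
tool_pos: [0.5071, -0.1989, 0.0935]
ee_rot: [[-0.677, -0.736, -0.001], [-0.736, 0.677, 0.0], [0.001, 0.001, -1.0]]
force: [-0.3, -0.4, -0.6]
opening: 0.0306
gripper_force: 0.0
```

{"name": "servo_tool", "arguments": {"targets": [[0,-0.0009,0,-0.006],[0,-0.0009,0,-0.006],[0,-0.0009,0,-0.006],[0,-0.0009,0,-0.006],[0,-0.0009,0,-0.006]]}}

```text
t: 8.02
tool_pos: [0.5106, -0.2019, 0.0935]
ee_rot: [[-0.654, -0.756, -0.0], [-0.756, 0.654, 0.0], [0.0, 0.0, -1.0]]
force: [-0.4, 0.5, -0.4]
opening: 0.0309
gripper_force: 0.1
```

{"name": "servo_tool", "arguments": {"targets": [[0,-0.0009,0,-0.006],[0,-0.0009,0,-0.006]]}}

```text
t: 8.18
tool_pos: [0.5132, -0.2036, 0.0941]
ee_rot: [[-0.645, -0.764, 0.002], [-0.764, 0.645, -0.001], [-0.001, -0.002, -1.0]]
force: [-0.9, 0.7, -0.4]
opening: 0.0306
gripper_force: 0.0
```

{"name": "servo_tool", "arguments": {"targets": [[0,-0.0009,0,-0.006],[0,-0.0009,0,-0.006],[0,-0.0009,0,-0.006]]}}

```text
t: 8.43
tool_pos: [0.5144, -0.205, 0.0938]
ee_rot: [[-0.631, -0.775, 0.0], [-0.775, 0.631, -0.0], [-0.0, -0.0, -1.0]]
force: [1.1, 0.1, -0.3]
opening: 0.0308
gripper_force: 0.0
```

```bash
python3 - <<'E'
from h import *
im=imaging.get_image('wrist');t=imaging.get_image('scene')
cv2.imwrite('pics/w4.png',np.hstack([cv2.resize(im[180:330,150:370],None,fx=1.8,fy=1.8),cv2.resize(t[180:270,150:282],None,fx=3,fy=3)]))
E
```

```text
(no output)
```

View pics/w4.png

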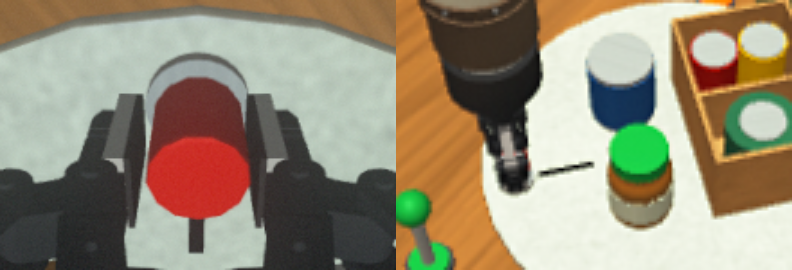

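{"name": "servo_tool", "arguments": {"targets": [[0,-0.0009,0,-0.006],[0,-0.0009,0,-0.006],[0,-0.0009,0,-0.006]]}}

```text
t: 8.78
tool_pos: [0.516, -0.2063, 0.0937]
ee_rot: [[-0.617, -0.787, -0.001], [-0.787, 0.617, 0.0], [0.0, 0.001, -1.0]]
force: [-1.6, 0.8, -0.6]
opening: 0.0309
gripper_force: 0.7
```

```bash
cat > k.py <<'E'
from h import *
s=status.state();R=np.array(s['ee_rot']);print(s['t'],'Ftool',(R.T@s['force']).round(1),'grip',round(s['gripper_force'],1),s['tool_pos'].round(4) if hasattr(s['tool_pos'],'round') else s['tool_pos'])
im=imaging.get_image('wrist');k,st=blob(im,172,8,(180,150,340,330),150,185);print(k.round(1),st)
E
python3 k.py
```

```text
8.7833 Ftool [0.3 1.8 0.6] grip 0.7 [ 0.516  -0.2063  0.0937]
[261.1 278.5] [  53  107   57   44 1965]
```

{"name": "servo_tool", "arguments": {"targets": [[0,-0.0009,0,-0.006],[0,-0.0009,0,-0.006],[0,-0.0009,0,-0.006]]}}

```text
t: 9.08
tool_pos: [0.5172, -0.2072, 0.0935]
ee_rot: [[-0.604, -0.797, -0.003], [-0.797, 0.604, 0.002], [0.001, 0.004, -1.0]]
force: [-4.1, 8.1, 4.5]
opening: 0.0308
gripper_force: 4.1
```

```bash
python3 k.py
```

```text
9.0833 Ftool [-3.9  8.2 -4.5] grip 4.1 [ 0.5172 -0.2072  0.0935]
[261.6 278.7] [  54  107   56   44 1966]
```

{"name": "servo_tool", "arguments": {"targets": [[0,-0.0009,0,-0.006],[0,-0.0009,0,-0.006]]}}

```text
t: 9.3
tool_pos: [0.5174, -0.2073, 0.0934]
ee_rot: [[-0.594, -0.804, -0.006], [-0.804, 0.594, 0.003], [0.001, 0.007, -1.0]]
force: [-6.5, 12.2, 7.8]
opening: 0.031
gripper_force: 6.4
```

```bash
python3 k.py
```

```text
9.3 Ftool [-5.9 12.5 -7.7] grip 6.4 [ 0.5174 -0.2073  0.0934]
[261.9 278.6] [  54  107   56   45 1972]
```

The side force has risen, so I back off at once and check.

{"name": "servo_tool", "arguments": {"targets": [[0,0.001,0,0.006],[0,0.001,0,0.006],[0,0.0009,0,0.006],[0,0,0,0]]}}

```text
t: 9.68
tool_pos: [0.517, -0.2071, 0.0936]
ee_rot: [[-0.608, -0.794, -0.001], [-0.794, 0.608, 0.0], [0.0, 0.001, -1.0]]
force: [-2.2, 3.7, 2.6]
opening: 0.0308
gripper_force: 2.2
```

```bash
python3 k.py; python3 - <<'E'
from h import *
m=imaging.camera_model('wrist')
im=imaging.get_image('wrist');k,st=blob(im,172,8,(180,150,340,330),150,185)
x0=180+st[0];x1=x0+st[2]
for z in(.113,.123,.131):
    print(z,wray(k,z,m).round(4),'diam',np.linalg.norm(wray((x0,k[1]),z,m)-wray((x1,k[1]),z,m)))
t=imaging.get_image('scene');print(blob(t,172,6,(140,190,230,270)))
E
```

```text
9.6833 Ftool [-1.6  4.  -2.6] grip 2.2 [ 0.517  -0.2071  0.0936]
[261.3 278.6] [  53  107   57   44 1964]
0.113 [ 0.5157 -0.206   0.113 ] diam 0.025879122189314204
0.123 [ 0.5114 -0.2119  0.123 ] diam 0.023573186002918058
0.131 [ 0.5079 -0.2167  0.131 ] diam 0.02172843705380123Traceback (most recent call last):
  File "<stdin>", line 7, in <module>
  File "h.py", line 16, in blob
    n,l,s,c=cv2.connectedComponentsWithStats(m.astype(np.uint8));k=1+s[1:,4].argmax()
                                                                     ~~~~~~~~~~~~~~^^
ValueError: attempt to get argmax of an empty sequence
```

The geometry says the knob is home: its top face at 0.113 m gives radius 149 mm, while the raised height would give 157. The angle is about 0.95 rad. I'll relieve the contact fully, open and rise.

{"name": "servo_tool", "arguments": {"targets": [[0,0.0009,0,0],[0,0.0009,0,0],[0,0,0,0]]}}

```text
t: 10.08
tool_pos: [0.5169, -0.2069, 0.0939]
ee_rot: [[-0.608, -0.794, 0.002], [-0.794, 0.608, -0.001], [-0.0, -0.002, -1.0]]
force: [0.6, -0.0, -0.1]
opening: 0.0305
gripper_force: 0.0
```

{"name": "servo_tool", "arguments": {"targets": [[0,0,0,0],[0,0,0,0],[0,0,0,0]], "hand": 55}}

```text
t: 10.33
tool_pos: [0.5165, -0.2066, 0.0938]
ee_rot: [[-0.608, -0.794, 0.001], [-0.794, 0.608, -0.0], [-0.0, -0.001, -1.0]]
force: [0.0, 0.2, -0.8]
opening: 0.0472
gripper_force: 0.0
```

{"name": "servo_tool", "arguments": {"targets": [[0,0,-0.005,0],[0,0,-0.01,0],[0,0,-0.02,0],[0,0,-0.025,0],[0,0,-0.02,0],[0,0,-0.01,0],[0,0,0,0],[0,0,0,0]]}}

```text
t: 11.0
tool_pos: [0.516, -0.2062, 0.1839]
ee_rot: [[-0.609, -0.793, 0.001], [-0.793, 0.609, 0.0], [-0.001, -0.0, -1.0]]
force: [-0.5, 0.5, 0.0]
opening: 0.0472
gripper_force: 0.0
```

```bash
python3 - <<'E'
from h import *
s=status.state();print(s['t'],s['tool_pos'],s['force'])
m=imaging.camera_model('wrist');im=imaging.get_image('wrist');k,st=blob(im,172,8,(180,100,340,330),150,185)
x0=180+st[0];x1=x0+st[2];print(k,st)
for z in(.113,.123):
    p=wray(k,z,m);d=p-[.6088,-.0892,0];print(z,p.round(4),'diam',np.linalg.norm(wray((x0,k[1]),z,m)-wray((x1,k[1]),z,m)),np.hypot(*d[:2]),np.degrees(np.arctan2(d[1],d[0]))%360-177)
t=imaging.get_image('scene')
cv2.imwrite('pics/f.png',np.hstack([im,t]));cv2.imwrite('pics/f.png',np.hstack([cv2.resize(im,(400,300)),cv2.resize(t[150:300,120:320],(400,300))]))
E
```

```text
11.0 [ 0.51599492 -0.20624202  0.18394562] [-0.48122769  0.50591491  0.04830945]
[258.37343927 205.73893303] [ 61  90  35  32 881]
0.113 [ 0.516  -0.2056  0.113 ] diam 0.025763067872863546 0.14886451345922252 54.4395813212422
0.123 [ 0.5135 -0.2088  0.123 ] diam 0.024490743334504017 0.15294930258260558 54.46969709751133
```

View pics/f.png

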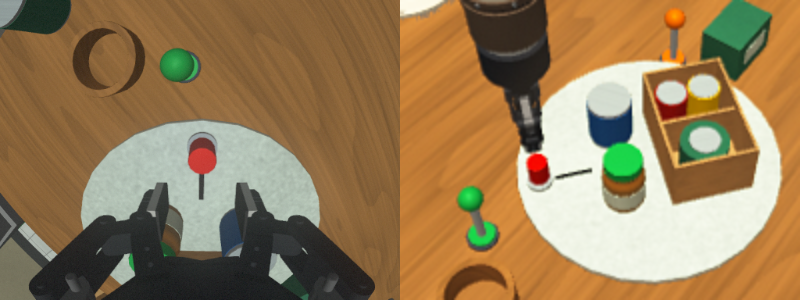

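The knob stands released below the gripper in front of the green post, and the tin and jar are upright. I'll do one independent height check before handing in.

```bash
python3 - <<'E'
from h import *
t=imaging.get_image('scene');m=imaging.camera_model('scene')
def uv(X):
    c=m['R']@X+m['t'];return (m['camera_matrix']@c/c[2])[:2]
k,st=blob(t,172,6,(175,215,205,255));print('now',k,st)
p=cv2.imread('pics/scene0.png');k0,s0=blob(p,172,6,(185,170,220,210));print('start',k0,s0)
print('start offset',k0-uv(np.array([.4592,-.0809,.095])))
for z in(.095,.100,.105):
    f=(z-.095)/.01;X=np.array([.516-.0025*f,-.2056-.0032*f,z]);print(z,'resid',k-uv(X))
E
```

```text
now [188.63636364 233.9469697 ] [  8  12  12  15 132]
start [203.24369748 194.50420168] [ 13  18  11  14 119]
start offset [-0.28435782 -0.02795893]
0.095 resid [-0.07511036 -0.01271174]
0.1 resid [0.91170399 0.90363217]
0.105 resid [1.90711156 1.82795564]
```

The pin is fully home: the residual is 0.0 px at a knob height of 95 mm.

```bash
python3 -c "
from plant import workorder;print(workorder.job_done())"
```

```text
the job is handed in; nothing more can be done
None
```

The turntable is locked at the green-post station, about 0.95 rad round, with the pin measured fully home, the tin and jar standing, and the gripper clear at about 11 s; while feeling for the hole I pushed with up to about 14 N sideways after the pin had already dropped in, then backed off.

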